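# Hold the code reader over the specimen box label

## Task

Lift the hand-held code reader up and off the two prongs of its hanger, draw it out, and carry it over the top of the form sorter to the specimen box without letting it touch the sorter or the box. Stop with the reader upright and its window about 2 cm straight above the label on the lid, centred on the label and with the long side of the reader's head along the long side of the label, and finish there still holding it motionless in the gripper. Leave the specimen box and the other desk things where they are.

Things in the scene. Friction and masses are not known exactly. Their poses are not given: they have to be found in the camera images.
- reader: White plastic hand-held code reader, 150 mm tall, 110 to 225 g, upright. Origin: centre of its window, the flat underside of the head; z up. Head: block 36 (x) by 70 (y) by 30 mm high, long side along y. Above it a round neck 20 mm across to z = 84 mm, a flange 48 mm across from 84 to 90 mm, then the grip. Hung, its yaw is within 0.25 rad of the hanger's. Both ways round are equal.
- reader_grip (a point): Middle of the reader's grip, 125 mm above the window: a flat-sided upright block 36 (x) by 26 (y) mm, from z = 90 (top of the flange) to 150 mm of the reader, free above the hanger. Take it from above, e.g. across y, fingertips clear of the flange. Axes as the reader's.
- hanger: Dark grey hanger fixed to the desk, base 130 by 110 by 8 mm; origin on the desk below the middle of the hanging place. Two level prongs along its x, 26 mm apart inside, 8 mm wide each, z = 120 to 130 mm, joined at x = 52 to 72 mm by a post no higher than they are. They are open towards its -x (roughly the robot), ending at x = -34 mm in upturned tips. It may stand on either side of the sorter.
- hang (a point): Hanging place on the hanger: midway between the prongs, at their top, 130 mm above the desk; axes as the hanger's. The reader's flange rests here, neck between the prongs. Tips rise 12 mm above it at x = -34 to -26 mm. The head cannot pass up between the prongs: raise the reader 15 to 35 mm, draw it level along -x at least 75 mm, and only then raise it further.
- sorter: Dark grey desktop sorter full of paper forms, fixed, 280 mm long (its x), 110 mm wide (its y), 130 mm high. Origin: centre of its underside. It stands between hanger and specimen box, long side pointing away from the robot.
- specimen_box: Closed white specimen box with dark grey lid, loose, 600 g, 96 (x) by 126 (y) mm, lid top at z = 48 mm. Origin: centre of its underside.
- label (a point): Centre of the paper code label with black bars, on top of the lid in its middle, 49 mm above the desk. Label 34 (x) by 64 (y) mm: long side along y, z up.
- pen_cup: Bystander: black pen cup with pens, 72 mm across, 130 mm tall; origin centre of underside. Leave alone.
- mouse: Bystander: black computer mouse, 105 by 60 by 30 mm; origin centre of underside. Leave alone.
- gel_bottle: Bystander: clear pump bottle of hand gel, 62 mm across, 170 mm tall; origin centre of underside. Leave alone.
- sample_jar: Bystander: small jar, 52 mm across, 60 mm tall; origin centre of underside. Leave alone.
Mind the look-alikes: they are no part of the job. Leave any blue or red look-alike of the reader alone.

How it is judged (in metres and radians):
On the way, in this order (a step that is already met when the one before it is completed fails the run):
1. the reader is off the hanger: drawn clear of the prongs and held (horizontal distance between reader and hanger above 0.065 m and contact force between reader and hanger below 0.05 N and contact force between the fingers and reader above 0.5 N and height (world z) of reader above 0.03 m), for 0.05 s.
2. the reader passes over the sorter, its window higher than the sorter's top (x of reader in the frame of sorter between -0.14 and 0.14 m and y of reader in the frame of sorter between -0.055 and 0.055 m and z of reader in the frame of sorter above 0.13 m), for 0.02 s.
At the end, for the whole second after the job is handed in: The gripper holds the reader still (under 20 mm/s), upright within 0.12 rad, its window 8 to 35 mm above the label and within 12 mm of the label's centre sideways, head's long side within 0.17 rad of the label's, not touching the box, which has not moved by more than 12 mm (horizontal distance between reader and label below 0.012 m and z of reader in the frame of label between 0.008 and 0.035 m and angle between the y axis of reader and the y axis of label, either way round below 0.17 rad and angle between reader's own z axis and vertical below 0.12 rad and contact force between the fingers and reader above 0.5 N and contact force between reader and specimen_box below 0.05 N and linear speed of reader below 0.02 m/s and angular speed of reader below 0.2 rad/s and distance of specimen_box from where it was at the start of the episode below 0.012 m); the arm keeps its last pose, push and grip.
It fails at once if the reader touches the form sorter (contact force between reader and sorter above 0.5 N).
It fails at once if the reader touches the specimen box (contact force between reader and specimen_box above 0.5 N).
It fails at once if the specimen box is shifted (distance of specimen_box from where it was at the start of the episode above 0.012 m).
It fails at once if a bystander is disturbed (distance of any of pen_cup, mouse, gel_bottle, sample_jar from where it was at the start of the episode above 0.02 m).
It also fails if it takes over 51 s, if anything falls off the work surface, if the arm or the gripper's body presses on something with over 40 N, if the wrist force passes 120 N, or if a joint passes its speed limit or range.

## Robot

A 6-joint arm with a two-finger parallel gripper is mounted at the origin on the work surface. World frame = base frame: x ahead of the robot, y to its left, z up, the work surface at z = 0. Lengths are in m, angles in degrees, forces in N, time in s.
With the tool pointing down it reaches from about 0.3 to 0.75 m from the base axis. Payload 8.5 kg.
Tool frame: the origin (TCP) lies at the very end of the fingers, on their centre line; the grasp point (between the pads) lies 19 mm behind it (env.grip_point_offset is the distance from the TCP to the grasp point, in m); z points along the fingers, y is the direction in which the jaws open and shut (so a half turn about z gives the same grasp; the last joint's range is limited). The gripper opens to 85 mm and grips with 20 to 120 N. Pads are 22 mm wide; open, the fingers measure 114 mm over their backs; the gripper's body (76 mm by 85 mm) begins 54 mm behind the grasp point. The pads swing forward as they close: fully open they stand 13 mm farther back than shut.
Start: joints at [56.935, 21.807, 74.336, -0, 83.858, -12.336], TCP at [0.195, 0.514, 0.231] pointing down, gripper open.
Joint ranges: [-178.18, 178.18], [-50.72, 133.34], [12.68, 142.11], [-81.47, 261.47], [9.98, 163.14], [-165.26, 165.26]. Speed limits (degrees/s): [136.94, 136.94, 180, 180, 180, 180].

## Interface

Orientations are given as a 3x3 rotation matrix whose columns are the frame's x, y, z axes.
In Python, from rig import env gives the robot as it stands.
- The arm moves only by the tool move_arm, never from a script. Its argument "moves" is a list of rows, each a list of 4 numbers: the shift along the tool's x, y, z in mm, then the turn about the tool's z in rad. In form: [[tx, ty, tz, spin], ...]. A call has 1 to 20 rows; each row is the pose to reach, as a shift and turn from the pose commanded when the call began, along the tool's axes at that moment; what a row does not reach only later rows make up. A row lasts 1/10 s, in which the tool goes at most 50 mm and 8.59 degrees, less where a joint would pass 70% of its speed; a pose out of reach is approached as far as the arm can. A call with a gripper value outside its range is refused whole. "grip" is the closure, from 0 (fully open) to 1 (shut), set as the call begins (left out, the last holds). The fingers move at their own pace and stop on an object; "grip_force" is the grip in N (left out, the last holds). Time passes only in rows, so rows that repeat a pose let the fingers close. It gives the time, the measured TCP pose, the force and the opening at its end, in the units of the state.
- env.observe(): the state, without advancing time (a new reading comes with each control period).
- env.get_image(name): name is "side" or "top"; returns the picture (384x512x3 uint8, red, green, blue); there is no depth.
- env.get_calibration(name): a dict with "fovy" (degrees; the focal length in pixels is half the picture's height over the tangent of half this angle, whatever the lens; pixels are square), "cx", "cy" (the principal point, pixels), "extrinsics" (4x4, takes a point from world to camera coordinates). Camera axes: x right, y up, looking along -z (the intrinsics and any distortion apply to the point x, -y, -z); pixel columns grow to the right and rows downward; lengths in m; the calibration is good to about 2 mm. A picture is of the moment at which its call begins. get_calibration takes no time and is no camera call.
- env.close_job(): hands the job in, once; it reports no verdict.
Trained networks look in the newest picture that a camera, given by its name, has taken for a name from the list of things; names that differ only in an ending like _2 or _b are one class to them, and where a whole thing is asked for, a point or a joint stands for the part that bears it (a point fixed in the world has none). Each returns a list of dicts, best first, with "conf" (0 to 1); they miss things now and then, are a little off and sometimes report something else, mostly with a low value. They report only what shows in the picture. A call takes as long as a camera call. They do not tell look-alikes from the thing itself.
- env.silhouettes(camera, name): "region" (384x512 bool, what is visible of it) and "point" ([row, column] in pixels, amid what is visible of it).
- env.tip_of(camera, name): "point" ([row, column] in pixels: a listed point, or the origin of a listed thing).
The state is a dict: "time_s": time; "q": joint angles; "qvel": joint speeds; "joint_efforts": joint torques, N m; "position": TCP position; "tool_rot": TCP orientation; "ft_force": force on the tool from outside, world axes, zero at the start; "wrist_torque": the same for the moment, N m; "grip_width": finger opening in m.
Only numpy, scipy, OpenCV 4.12 (cv2) and the standard library are available. Lean on these libraries where they do the work, as an engineer would, in place of code of your own. Each camera call takes 0.05 s, during which the arm holds its last target.

## Working session

There is one attempt and no reset: what is moved stays moved. The work goes in short steps, Python scripts to look and compute and a tool call to move; the robot and the scene stay as the last step left them, time stands still between calls to the robot, and variables do not carry over. Pictures are saved under pics/ and viewed, and the job is handed in when it is done.

Besides the shell and the picture viewer there is one more tool, called after "Call:" by a JSON object that holds its "method" and its "body", one argument or row to a line. move_arm: Moves the arm, as the interface text tells. Its arguments: {"type":"object","properties":{"moves":{"type":"array"},"grip":{"type":"number"},"grip_force":{"type":"number"}},"required":["moves"]}

```bash
ls; mkdir -p pics
python3 - <<'E'
from rig import env
import cv2,numpy as np
for n in ("side","top"):
    im=env.get_image(n); cv2.imwrite(f"pics/{n}0.png",im[:,:,::-1])
    c=env.get_calibration(n); print(n,c)
o=env.observe(); print(o)
E
```

```text
pics
side {'fovy': 54.30862152141597, 'cx': 251.3975648946645, 'cy': 186.46275610016713, 'extrinsics': array([[ 0.97509542, -0.22174387, -0.00431127, -0.57733356],
       [ 0.12016546,  0.51187691,  0.85061289, -0.18345646],
       [-0.18641135, -0.82994679,  0.52577479, -1.33060805],
       [ 0.        ,  0.        ,  0.        ,  1.        ]])}
top {'fovy': 55.89351876881073, 'cx': 256.22710151399184, 'cy': 188.61204824039513, 'extrinsics': array([[-0.00952201, -0.99972286,  0.02152969, -0.01819376],
       [ 0.98245666, -0.00534299,  0.18641451, -0.6069014 ],
       [-0.18624782,  0.02292703,  0.98223526, -1.23432756],
       [ 0.        ,  0.        ,  0.        ,  1.        ]])}
{'time_s': 0.1, 'q': array([ 5.69354869e+01,  2.18372044e+01,  7.43786174e+01, -1.56603089e-04,
        8.38568585e+01, -1.23360294e+01]), 'qvel': array([-0.0181416 , -0.100964  , -0.17732627, -0.01603709, -0.00698531,
        0.00310999]), 'joint_efforts': array([ 4.54392750e-03, -4.49213970e+01, -2.31657761e+01, -1.13125748e-04,
        3.67198649e-03, -3.38818109e-05]), 'position': array([0.19453114, 0.51417922, 0.23078337]), 'tool_rot': array([[-9.35268203e-01,  3.53939138e-01, -6.89800308e-04],
       [ 3.53939708e-01,  9.35267635e-01, -1.06456648e-03],
       [ 2.68356161e-04, -1.23980290e-03, -9.99999195e-01]]), 'ft_force': array([-0.30975347, -0.30564352, -0.45775091]), 'wrist_torque': array([-0.0586685 ,  0.00743571, -0.00549664]), 'grip_width': 0.08530994829586729}
```

View pics/side0.png

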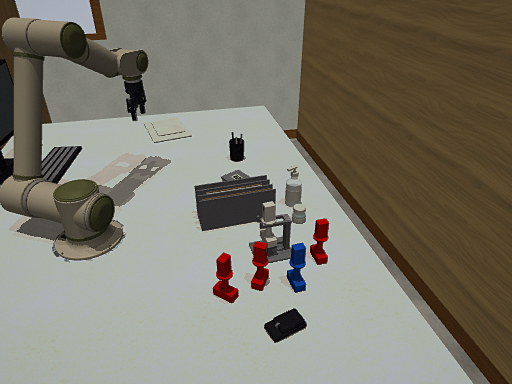

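View pics/top0.png

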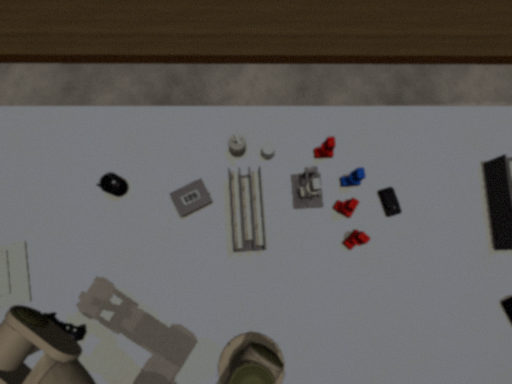

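Candidates for the reader: the white one on the dark hanger (side 268,215; top 310,185), red ones (side 225,278; 260,265; 320,240; top 355,240; 345,207; 325,148) and a blue one (side 297,267; top 352,178). I choose the white one hanging, and check it in a close crop.

```bash
cat > h.py <<'E'
from rig import env
import cv2,numpy as np
def K(n):
    c=env.get_calibration(n); f=192/np.tan(np.radians(c['fovy']/2)); return f,c['cx'],c['cy'],c['extrinsics']
def proj(n,P):
    f,cx,cy,E=K(n); P=np.atleast_2d(P); C=P@E[:3,:3].T+E[:3,3]
    return np.c_[cx+f*C[:,0]/-C[:,2], cy-f*C[:,1]/-C[:,2]]   # col,row
def back(n,uv,z):
    f,cx,cy,E=K(n); uv=np.atleast_2d(np.asarray(uv,float)); R=E[:3,:3]; o=-R.T@E[:3,3]
    d=np.c_[(uv[:,0]-cx)/f,-(uv[:,1]-cy)/f,-np.ones(len(uv))]@R
    return o+d*((z-o[2])/d[:,2])[:,None]
def tri(uvs,uvt):
    A=[];b=[]
    for n,uv in(("side",uvs),("top",uvt)):
        p=back(n,uv,0)[0];q=back(n,uv,.3)[0];d=(q-p)/np.linalg.norm(q-p);M=np.eye(3)-np.outer(d,d);A.append(M);b.append(M@p)
    return np.linalg.lstsq(np.vstack(A),np.hstack(b),rcond=None)[0]
def crop(im,x0,y0,w,h,s,fn):
    cv2.imwrite(fn,cv2.resize(im[y0:y0+h,x0:x0+w,::-1],None,fx=s,fy=s,interpolation=cv2.INTER_CUBIC))
E
python3 - <<'E'
from h import *
np.set_printoptions(precision=4,suppress=True)
s=env.get_image("side");t=env.get_image("top")
crop(s,190,160,150,140,5,"pics/sc.png");crop(np.clip(t.astype(int)*2,0,255).astype(np.uint8),160,125,240,135,3.3,"pics/tc.png")
print(proj("side",env.observe()['position']),proj("top",env.observe()['position']))
for name in ["reader","reader_grip","hang","hanger","label","specimen_box","sorter","pen_cup","mouse","gel_bottle","sample_jar"]:
  for cam in("side","top"):
    r=env.tip_of(cam,name)
    print(name,cam,[(np.round(d['point'][::-1],1).tolist(),round(float(d['conf']),2)) for d in r[:5]])
print(env.observe()['time_s'])
E
```

```text
[[138.8906 119.4004]] [[ 70.6427 320.274 ]]
reader side [([222.6, 293.1], 0.85), ([258.7, 280.2], 0.83), ([267.4, 246.1], 0.82), ([317.1, 259.7], 0.79), ([296.0, 283.4], 0.75)]
reader top [([309.4, 190.6], 0.8), ([319.9, 154.7], 0.73), ([349.5, 183.2], 0.65), ([342.0, 211.1], 0.63), ([351.1, 238.7], 0.63)]
reader_grip side [([297.4, 253.2], 0.91), ([263.7, 212.0], 0.82), ([223.3, 266.3], 0.78), ([262.2, 254.8], 0.74), ([322.7, 228.0], 0.7)]
reader_grip top [([351.4, 206.6], 0.8), ([313.1, 187.9], 0.75), ([330.4, 141.0], 0.72), ([360.5, 173.9], 0.59), ([360.9, 234.9], 0.57)]
hang side [([267.2, 217.3], 0.9)]
hang top [([313.5, 186.0], 0.7)]
hanger side [([264.3, 249.9], 0.7)]
hanger top [([304.0, 192.8], 0.57), ([248.9, 211.1], 0.38)]
label side [([238.7, 180.2], 0.61)]
label top [([186.1, 200.3], 0.56)]
specimen_box side [([239.9, 188.2], 0.62), ([238.2, 218.7], 0.32), ([293.0, 204.9], 0.2)]
specimen_box top [([192.3, 198.7], 0.92)]
sorter side []
sorter top [([248.0, 210.5], 0.93)]
pen_cup side [([239.4, 153.8], 0.89)]
pen_cup top [([117.5, 187.8], 0.65), ([306.1, 193.4], 0.49)]
mouse side []
mouse top [([388.7, 201.8], 0.84), ([114.2, 188.3], 0.61)]
gel_bottle side [([291.7, 205.6], 0.68), ([266.9, 220.9], 0.67)]
gel_bottle top [([235.6, 150.2], 0.69)]
sample_jar side [([299.6, 215.8], 0.79)]
sample_jar top [([267.7, 155.2], 0.69)]
1.3
```

View pics/sc.png

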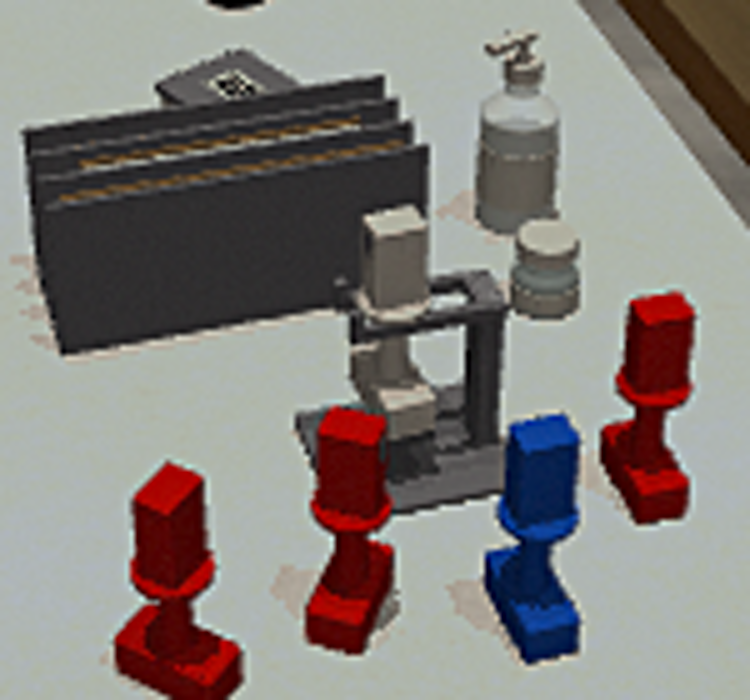

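View pics/tc.png

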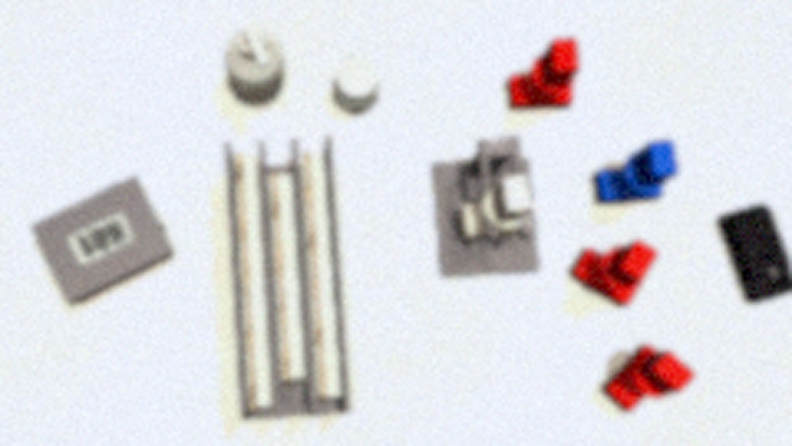

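The crops confirm it: the white reader hangs in the dark hanger (side 268,215; top ~311,187). The red and blue ones stand free on the desk. The label is at about top (190,198).

Run:
```python
from h import *
np.set_printoptions(precision=4,suppress=True)
pr=lambda a,b:print(a,b)
print("grip tri",tri([263.7,212],[313.1,187.9]))
print("hang tri",tri([267.2,217.3],[313.5,186]))
print("reader tri",tri([267.4,246.1],[309.4,190.6]))
print("label tri",tri([238.7,180.2],[186.1,200.3]), "box top@0",back("top",[192.3,198.7],0))
T=lambda x,y:(160+x/3.3,125+y/3.3)
S=lambda x,y:(190+x/5,160+y/5)
print("hanger base corners top z8",back("top",[T(432,163),T(528,160),T(538,272),T(442,276)],.008))
print("lid corners",back("top",[T(33,227),T(136,178),T(174,254),T(72,305)],.048))
print("label corners top",back("top",[T(70,238),T(125,212),T(136,240),T(80,265)],.049))
print("sorter corners top",back("top",[T(228,145),T(330,140),T(349,410),T(243,416)],[.13,]*1+[.13] if 0 else .13))
print("grip top corners(side)",back("side",[S(362,218),S(392,206),S(426,212),S(428,222)],.196))
print("grip top (top)",back("top",[T(498,178),T(524,175),T(530,208),T(505,212)],.196))
```

```text
grip tri [ 0.5868 -0.207   0.1628]
hang tri [ 0.5971 -0.212   0.144 ]
reader tri [ 0.6005 -0.2174  0.029 ]
label tri [0.5797 0.2303 0.0251] box top@0 [[0.5809 0.2126 0.    ]]
hanger base corners top z8 [[ 0.6696 -0.1543  0.008 ]
 [ 0.6726 -0.2638  0.008 ]
 [ 0.5442 -0.2695  0.008 ]
 [ 0.5404 -0.1619  0.008 ]]
lid corners [[0.5914 0.2848 0.048 ]
 [0.645  0.1749 0.048 ]
 [0.5609 0.1324 0.048 ]
 [0.5065 0.2404 0.048 ]]
label corners top [[0.5789 0.2445 0.049 ]
 [0.6072 0.1859 0.049 ]
 [0.5763 0.1735 0.049 ]
 [0.5495 0.2329 0.049 ]]
sorter corners top [[ 0.6614  0.0704  0.13  ]
 [ 0.6663 -0.0346  0.13  ]
 [ 0.3915 -0.0502  0.13  ]
 [ 0.3866  0.0544  0.13  ]]
grip top corners(side) [[ 0.5808 -0.2077  0.196 ]
 [ 0.6024 -0.1991  0.196 ]
 [ 0.6213 -0.2104  0.196 ]
 [ 0.6195 -0.2213  0.196 ]]
grip top (top) [[ 0.611  -0.1951  0.196 ]
 [ 0.6139 -0.2206  0.196 ]
 [ 0.5812 -0.2251  0.196 ]
 [ 0.5774 -0.2006  0.196 ]]
```

```bash
cat > ov.py <<'E'
from h import *
def box(x0,x1,y0,y1,z0,z1): return np.array([[x,y,z] for x in(x0,x1) for y in(y0,y1) for z in(z0,z1)])
def tf(P,x,y,yaw,z=0):
    c,s=np.cos(yaw),np.sin(yaw); return P@np.array([[c,s,0],[-s,c,0],[0,0,1]])+[x,y,z]
E8=[(0,1),(2,3),(4,5),(6,7),(0,2),(1,3),(4,6),(5,7),(0,4),(1,5),(2,6),(3,7)]
def draw(im,cam,P,off,s,col):
    uv=(proj(cam,P)-off+0.5)*s-0.5
    for a,b in E8: cv2.line(im,tuple(int(round(v*8)) for v in uv[a]),tuple(int(round(v*8)) for v in uv[b]),col,1,cv2.LINE_AA,3)
def poly(im,cam,P,off,s,col):
    uv=(proj(cam,P)-off+0.5)*s-0.5
    cv2.polylines(im,[np.round(uv*8).astype(np.int32)],True,col,1,cv2.LINE_AA,3)
def circ(r,z): a=np.linspace(0,2*np.pi,40);return np.c_[r*np.cos(a),r*np.sin(a),0*a+z]
def view(cam,im,x0,y0,w,h,s,gain,items,fn):
    c=cv2.resize(im[y0:y0+h,x0:x0+w,::-1],None,fx=s,fy=s,interpolation=cv2.INTER_CUBIC)
    c=np.clip(c.astype(int)*gain,0,255).astype(np.uint8)
    for k,pose in items:
        col=dict(reader=(0,200,0),hanger=(0,140,255),box=(255,0,255),sorter=(255,120,0))[k]
        if k=='reader':
            for P in(box(-.018,.018,-.035,.035,0,.03),box(-.018,.018,-.013,.013,.09,.15)): draw(c,cam,tf(P,*pose),(x0,y0),s,col)
            for P in(circ(.024,.084),circ(.024,.09)): poly(c,cam,tf(P,*pose),(x0,y0),s,col)
        if k=='hanger':
            draw(c,cam,tf(box(-.034,.072,-.021,-.013,.12,.13),*pose),(x0,y0),s,col);draw(c,cam,tf(box(-.034,.072,.013,.021,.12,.13),*pose),(x0,y0),s,col)
        if k=='box':
            draw(c,cam,tf(box(-.048,.048,-.063,.063,0,.048),*pose),(x0,y0),s,col)
            poly(c,cam,tf(np.array([[-.017,-.032,.049],[.017,-.032,.049],[.017,.032,.049],[-.017,.032,.049]]),*pose),(x0,y0),s,col)
        if k=='sorter': draw(c,cam,tf(box(-.14,.14,-.055,.055,0,.13),*pose),(x0,y0),s,col)
    cv2.imwrite(fn,c)
E
cat > go1.py <<'E'
from ov import *
import sys
s=env.get_image("side");t=env.get_image("top")
R=('reader',(.597,-.2103,.14,.046));H=('hanger',(.597,-.2115,.045));B=('box',(.577,.2085,np.radians(26.4)));So=('sorter',(.5265,.01,.045))
view("side",s,190,160,150,140,5,1,[R,H,B,So],"pics/so1.png")
view("top",t,165,155,170,110,4.5,2,[R,H,B,So],"pics/to1.png")
E
python3 go1.py
```

```text
(no output)
```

View pics/so1.png

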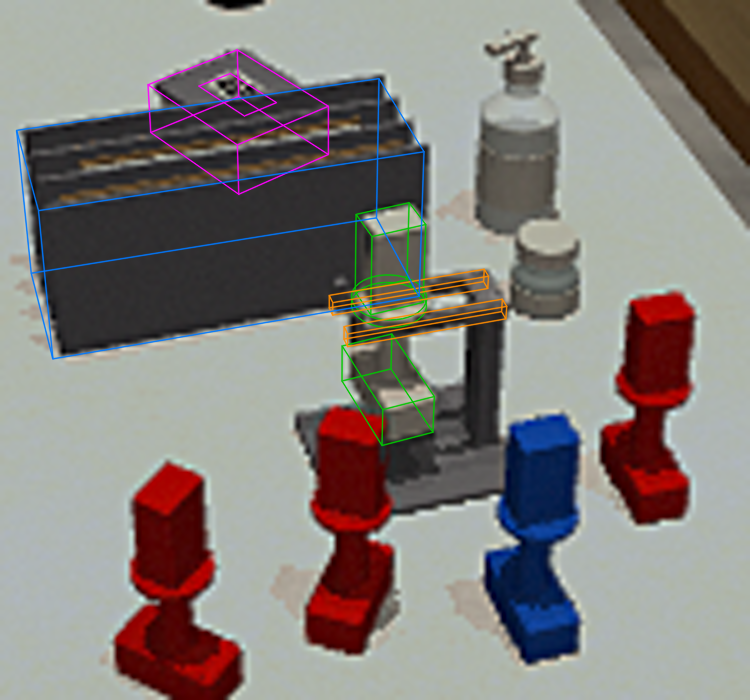

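View pics/to1.png

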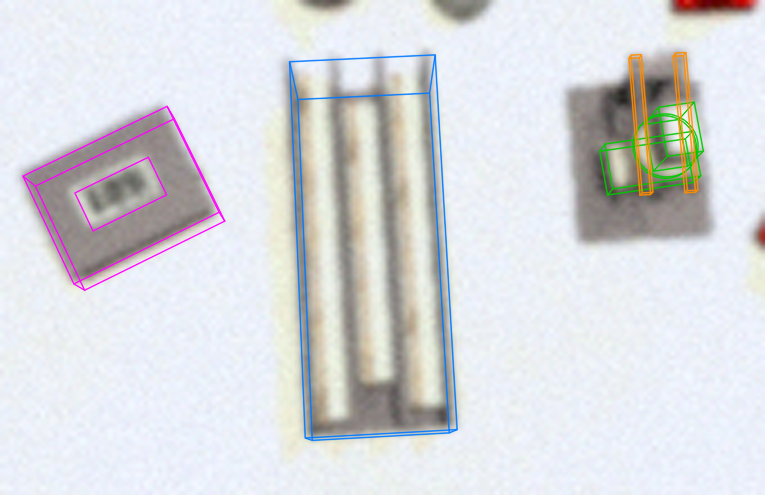

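```bash
cat > go2.py <<'E'
from ov import *
np.set_printoptions(precision=4,suppress=True)
t=env.get_image("top").astype(float)
for _ in range(5): t+=env.get_image("top")
t=t/6; g=t.mean(2)
np.save("t.npy",t)
s=env.get_image("side").astype(float)
for _ in range(3): s+=env.get_image("side")
np.save("s.npy",s/4)
# lid: sub-pixel threshold on upsampled
def rect(x0,y0,w,h,thr,inv):
    G=cv2.resize(g[y0:y0+h,x0:x0+w],None,fx=8,fy=8,interpolation=cv2.INTER_CUBIC)
    m=((G<thr) if not inv else (G>thr)).astype(np.uint8)
    cs,_=cv2.findContours(m,cv2.RETR_EXTERNAL,cv2.CHAIN_APPROX_NONE); c=max(cs,key=cv2.contourArea)
    r=cv2.boxPoints(cv2.minAreaRect(c)); return (r+.5)/8-.5+[x0,y0]
print(np.round(g[190:206:2,165:215:3]))
r=rect(165,174,52,50,93,False);print("lid",r);P=back("top",r,.048);print(P,P.mean(0));
for i in range(4):
    d=P[(i+1)%4]-P[i];print(np.linalg.norm(d),np.degrees(np.arctan2(d[1],d[0])))
E
python3 go2.py
```

```text
[[121. 121. 120. 103.  79.  68.  69.  70.  71.  80.  96.  80.  72.  72.
   97. 120. 120.]
 [120. 119.  95.  72.  69.  69.  69.  73.  88.  87.  82.  90.  71.  71.
   82. 115. 121.]
 [121. 116.  74.  69.  69.  70.  76.  88.  76.  61.  59.  96.  73.  71.
   71. 103. 121.]
 [121. 119.  82.  68.  69.  79.  88.  80.  52.  63.  55.  90.  74.  73.
   72.  97. 120.]
 [120. 121.  88.  70.  69.  84.  92.  66.  61.  66.  77.  89.  74.  72.
   73.  82. 120.]
 [121. 121. 104.  70.  69.  75. 102.  57.  75.  81.  85.  74.  72.  72.
   73.  73. 112.]
 [120. 121. 116.  74.  70.  70.  96.  80.  98.  80.  72.  73.  73.  72.
   68.  60. 111.]
 [121. 120. 120.  86.  70.  70.  81.  92.  77.  71.  71.  72.  72.  65.
   61.  96. 120.]]
lid [[168.3125 193.4375]
 [201.1125 177.0375]
 [213.7125 202.2375]
 [180.9125 218.6375]]
[[0.5927 0.2909 0.048 ]
 [0.6521 0.1754 0.048 ]
 [0.56   0.1289 0.048 ]
 [0.5023 0.2435 0.048 ]] [0.5767 0.2097 0.048 ]
0.12986502709377581 -62.80065681496616
0.10314714438106885 -153.23783237090913
0.12827645860352654 116.72131335454714
0.10207710102965648 27.65176177356816
```

```bash
cat > go3.py <<'E'
from ov import *
from scipy.optimize import minimize
t=np.load("t.npy");s=np.load("s.npy");g=t.mean(2)
x0,y0,w,h,k=160,168,64,60,8
G=cv2.resize(g[y0:y0+h,x0:x0+w],None,fx=k,fy=k,interpolation=cv2.INTER_CUBIC)
m=(G<95).astype(np.uint8)
cs,_=cv2.findContours(m,cv2.RETR_EXTERNAL,cv2.CHAIN_APPROX_NONE);M=np.zeros_like(m);cv2.drawContours(M,[max(cs,key=cv2.contourArea)],-1,1,-1)
def cost(p):
    uv=(proj("top",tf(box(-.048,.048,-.063,.063,0,.048),p[0],p[1],p[2]))-[x0,y0]+.5)*k-.5
    I=np.zeros_like(M);cv2.fillPoly(I,[np.round(cv2.convexHull(uv.astype(np.float32))*16).astype(np.int32)],1,shift=4);return (I!=M).sum()/M.sum()
r=minimize(cost,[.577,.209,.46],method="Nelder-Mead",options=dict(initial_simplex=[[.577,.209,.46],[.582,.209,.46],[.577,.214,.46],[.577,.209,.52]]))
print(r.x,np.degrees(r.x[2]),r.fun)
B=('box',tuple(r.x));R=('reader',(.600,-.2103,.14,.046));H=('hanger',(.600,-.2115,.045))
view("top",t,165,170,55,50,10,2,[B],"pics/b3.png")
view("top",t,285,160,50,55,10,2,[R,H],"pics/r3.png")
view("top",t,285,160,50,55,10,2,[],"pics/r3n.png")
view("side",s,235,190,70,75,8,1,[R,H],"pics/rs3.png")
a=cv2.imread("pics/r3.png");b=cv2.imread("pics/r3n.png");cv2.imwrite("pics/r3c.png",cv2.resize(np.hstack([a,b]),(800,440)))
E
python3 go3.py
```

```text
[0.58025993 0.21306959 0.47406158] 27.161727805586423 0.03606434950368734
```

View pics/b3.png

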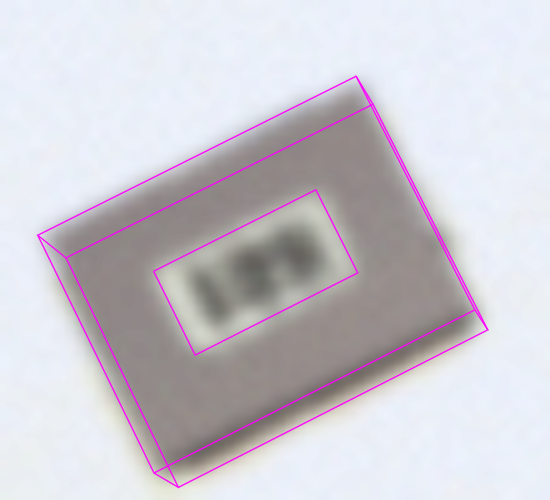

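View pics/r3c.png

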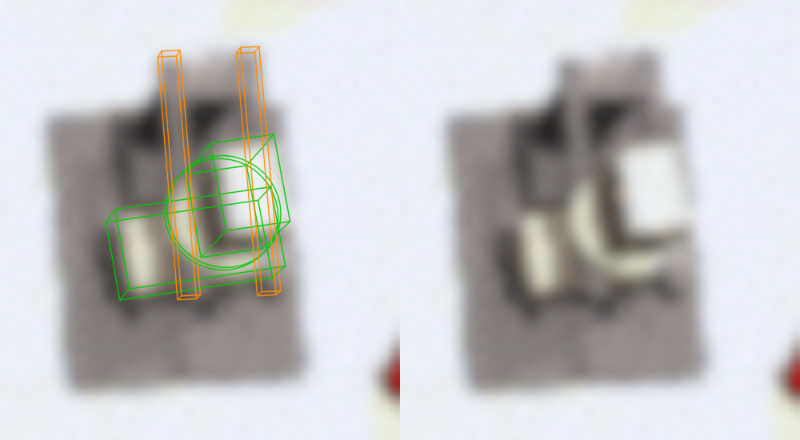

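View pics/rs3.png

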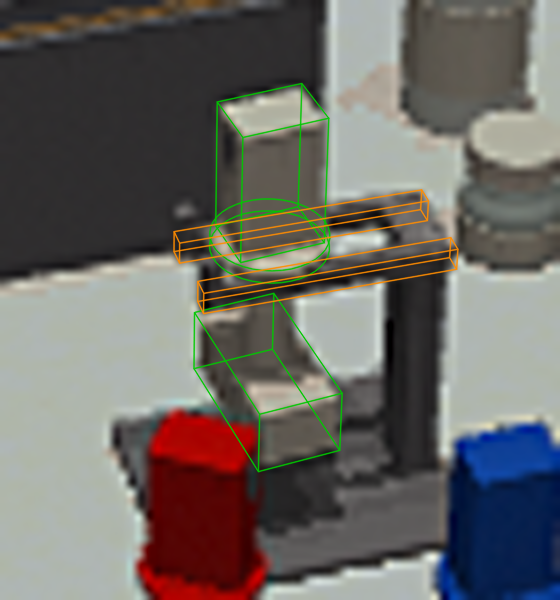

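```bash
cat > mv.py <<'E'
from h import *
def to(x,y,z,yang):
    "tool-frame shift mm + spin to bring TCP to xyz with tool y at yang deg (mod 180)"
    o=env.observe();R=o['tool_rot'];d=R.T@(np.array([x,y,z])-o['position'])*1000
    a=np.degrees(np.arctan2(R[1,1],R[0,1]));da=(yang-a+90)%180-90
    print("shift",np.round(d,1),"spin",round(-np.radians(da),4),"| now",np.round(o['position'],4),"yang",round(a,2),"q",np.round(o['q'],1),"t",o['time_s'],"w",round(o['grip_width'],4),"ft",np.round(o['ft_force'],2))
E
python3 - <<'E'
from mv import *
np.set_printoptions(precision=4,suppress=True)
print(back("top",[[319.9,154.7],[349.5,183.2],[342,211.1],[351.1,238.7]],0))
print(proj("side",[.5803,.2131,.049]),proj("top",[.5803,.2131,.049]))
to(.600,-.2103,.28,98)
E
```

```text
[[ 0.7479 -0.2681  0.    ]
 [ 0.6364 -0.3752  0.    ]
 [ 0.5311 -0.3412  0.    ]
 [ 0.4294 -0.3691  0.    ]]
[[237.5181 177.7428]] [[190.0686 196.6918]]
shift [-635.6 -534.3  -48.6] spin -0.5014 | now [0.1947 0.5144 0.2313] yang 69.27 q [ 56.9  21.8  74.3  -0.   83.9 -12.3] t 1.9 w 0.0854 ft [0.6  1.11 0.04]
```

Call:
{"method": "move_arm", "body": {
  "moves": [
    [-635,-534,-70,-0.5],
    [-635,-534,-70,-0.5],
    [-635,-534,-70,-0.5],
    [-635,-534,-70,-0.5],
    [-635,-534,-70,-0.5],
    [-635,-534,-70,-0.5],
    [-635,-534,-70,-0.5],
    [-635,-534,-70,-0.5],
    [-635,-534,-70,-0.5],
    [-635,-534,-70,-0.5],
    [-635,-534,-70,-0.5],
    [-635,-534,-70,-0.5],
    [-635,-534,-70,-0.5],
    [-635,-534,-70,-0.5],
    [-635,-534,-70,-0.5],
    [-635,-534,-70,-0.5],
    [-635,-534,-70,-0.5],
    [-635,-534,-70,-0.5],
    [-635,-534,-70,-0.5],
    [-635,-534,-70,-0.5]
  ],
  "grip": 0
}}

```text
time_s: 3.9
position: [0.5993, -0.2088, 0.3016]
tool_rot: [[-0.99, -0.139, 0.0], [-0.139, 0.99, 0.0], [-0.0, 0.0, -1.0]]
ft_force: [-0.5, 0.1, -0.3]
grip_width: 0.0856
```

Run:
```python
from mv import *
from ov import *
s=env.get_image("side");t=env.get_image("top")
p=env.observe()['position']
print(proj("side",p),proj("top",p))
view("side",s,220,110,110,120,5,1,[('reader',(.600,-.2103,.14,.046))],"pics/s4.png")
for im,cam,x0,y0 in((s,"side",220,110),):
    c=cv2.imread("pics/s4.png");uv=(proj(cam,[p])[0]-[x0,y0]+.5)*5;cv2.circle(c,tuple(int(v) for v in uv),4,(0,0,255),1);cv2.imwrite("pics/s4.png",c)
view("top",t,260,120,100,100,6,2,[],"pics/t4.png")
c=cv2.imread("pics/t4.png");uv=(proj("top",[p])[0]-[260,120]+.5)*6;cv2.circle(c,tuple(int(v) for v in uv),4,(0,0,255),1);cv2.imwrite("pics/t4.png",c)
to(.6,-.2103,.154,98)
```

```text
[[268.90163781 173.41969357]] [[321.82223706 175.13728251]]
shift [ -0.4  -1.8 148. ] spin -0.0 | now [ 0.5993 -0.2085  0.302 ] yang 98.0 q [ -29.9   29.    51.1    0.   100.  -127.9] t 4.0 w 0.0854 ft [ 0.54  0.58 -0.16]
```

View pics/s4.png

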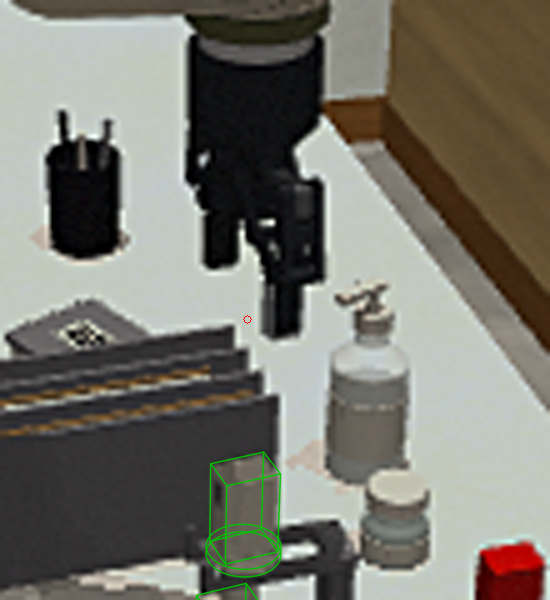

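View pics/t4.png

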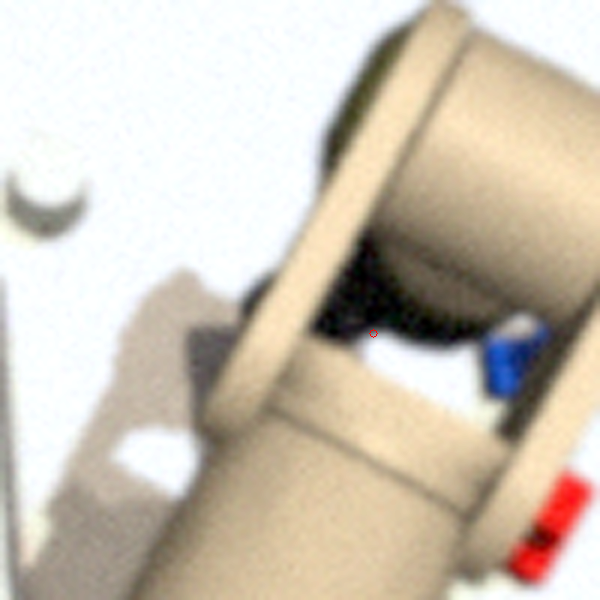

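Call:
{"method": "move_arm", "body": {
  "moves": [
    [0,-2,40,0],
    [0,-2,75,0],
    [0,-2,100,0],
    [0,-2,115,0],
    [0,-2,125,0],
    [0,-2,135,0],
    [0,-2,142,0],
    [0,-2,146,0],
    [0,-2,146,0]
  ]
}}

```text
time_s: 4.9
position: [0.5998, -0.2117, 0.1551]
tool_rot: [[-0.99, -0.138, -0.0], [-0.138, 0.99, 0.0], [0.0, 0.0, -1.0]]
ft_force: [0.6, 0.7, -0.2]
grip_width: 0.0853
```

Run:
```python
from mv import *
from ov import *
s=env.get_image("side")
view("side",s,220,150,110,120,5,1,[],"pics/s5.png")
to(.6,-.2103,.154,98)
```

```text
shift [-0.3  1.5  1.6] spin -0.0014 | now [ 0.5999 -0.2118  0.1556] yang 97.92 q [ -30.1   33.7   66.5   -0.    79.7 -128. ] t 4.95 w 0.0855 ft [-0.69 -0.77  0.05]
```

View pics/s5.png

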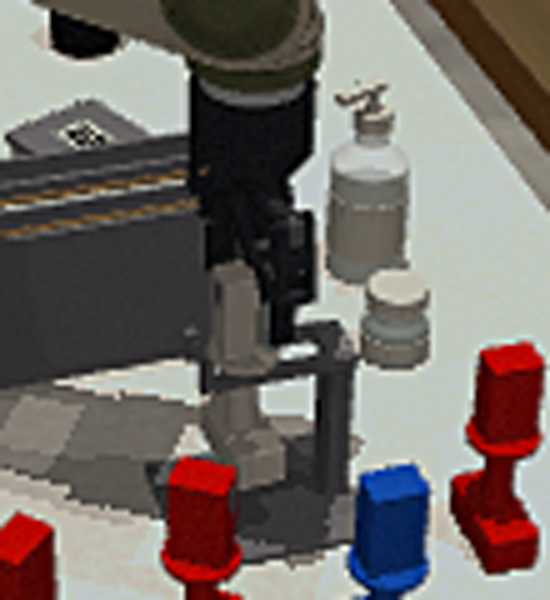

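Run:
```python
from mv import *
o=env.observe();p=o['position'];R=o['tool_rot']
for sy in(-.046,.046):
  for sx in(-.011,.011):
    q=p+R@np.array([sx,sy,-.013]); print(sy,sx,q,(proj("side",q)[0]-[220,150]+.5)*5)
```

```text
-0.046 -0.011 [ 0.61716261 -0.25588275  0.1686103 ] [291.07076382 343.18154908]
-0.046 0.011 [ 0.59537247 -0.25891425  0.16860269] [257.99332533 350.96517197]
0.046 -0.011 [ 0.60448542 -0.16476037  0.16858354] [233.10620085 264.3497244 ]
0.046 0.011 [ 0.58269529 -0.16779187  0.16857593] [201.7151476  271.23467223]
```

Call:
{"method": "move_arm", "body": {
  "moves": [
    [0,0,0,0],
    [0,0,0,0],
    [0,0,0,0],
    [0,0,0,0],
    [0,0,0,0],
    [0,0,0,0],
    [0,0,0,0],
    [0,0,0,0],
    [0,0,0,0],
    [0,0,0,0]
  ],
  "grip": 1,
  "grip_force": 60
}}

```text
time_s: 5.95
position: [0.5999, -0.2117, 0.1556]
tool_rot: [[-0.99, -0.138, 0.0], [-0.138, 0.99, -0.0], [-0.0, -0.0, -1.0]]
ft_force: [-0.5, 0.2, 3.4]
grip_width: 0.0256
```

Call:
{"method": "move_arm", "body": {
  "moves": [
    [0,0,-3,0],
    [0,0,-8,0],
    [0,0,-14,0],
    [0,0,-20,0],
    [0,0,-25,0],
    [0,0,-25,0],
    [0,0,-25,0]
  ]
}}

```text
time_s: 6.65
position: [0.5998, -0.2118, 0.1803]
tool_rot: [[-0.99, -0.138, -0.0], [-0.138, 0.99, -0.0], [0.0, -0.0, -1.0]]
ft_force: [0.2, 0.1, -2.5]
grip_width: 0.0253
```

Run:
```python
from mv import *
from ov import *
s=env.get_image("side")
view("side",s,220,150,110,120,5,1,[],"pics/s6.png")
a=.045
o=env.observe()['position']
to(o[0]-.09*np.cos(a),o[1]-.09*np.sin(a),o[2],97.92)
```

```text
shift [89.6  8.4  0. ] spin -0.0001 | now [ 0.5997 -0.2117  0.1801] yang 97.92 q [ -30.1   32.6   64.4    0.    83.  -128. ] t 6.7 w 0.0253 ft [-0.41 -0.78 -1.17]
```

View pics/s6.png

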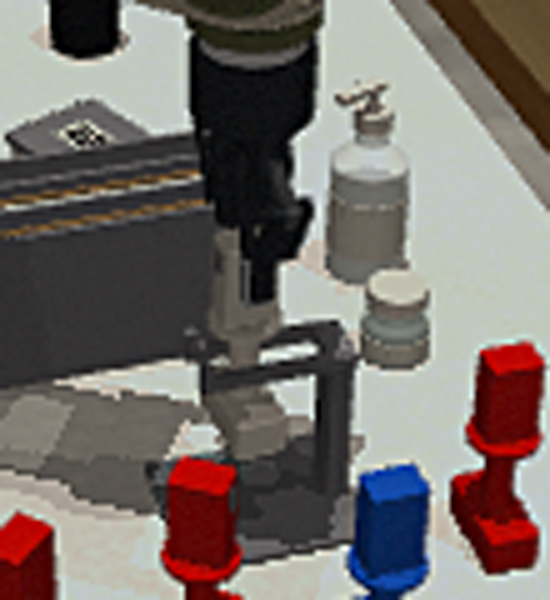

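Call:
{"method": "move_arm", "body": {
  "moves": [
    [10,1,0,0],
    [25,2.5,0,0],
    [40,4,0,0],
    [55,5,0,0],
    [70,6.5,0,0],
    [85,8,0,0],
    [95,9,0,0],
    [100,9.5,0,0],
    [100,9.5,0,0]
  ]
}}

```text
time_s: 7.6
position: [0.4993, -0.2162, 0.1804]
tool_rot: [[-0.991, -0.137, 0.0], [-0.137, 0.991, -0.0], [-0.0, -0.0, -1.0]]
ft_force: [1.4, -0.5, -1.4]
grip_width: 0.0255
```

Run:
```python
from mv import *
from ov import *
s=env.get_image("side");t=env.get_image("top")
view("side",s,200,150,130,120,5,1,[],"pics/s7.png")
to(.50,-.21,.33,97.92)
to(.58,.213,.33,117.2)
```

```text
shift [  -1.     6.1 -149.7] spin -0.0 | now [ 0.4999 -0.2162  0.1803] yang 97.92 q [ -35.9   23.7   80.2    0.    76.1 -133.8] t 7.7 w 0.0253 ft [-0.58 -0.09 -0.69]
shift [-138.6  414.1 -149.7] spin -0.3365 | now [ 0.4999 -0.2162  0.1803] yang 97.92 q [ -35.9   23.7   80.2    0.    76.1 -133.8] t 7.7 w 0.0253 ft [-0.58 -0.09 -0.69]
```

View pics/s7.png

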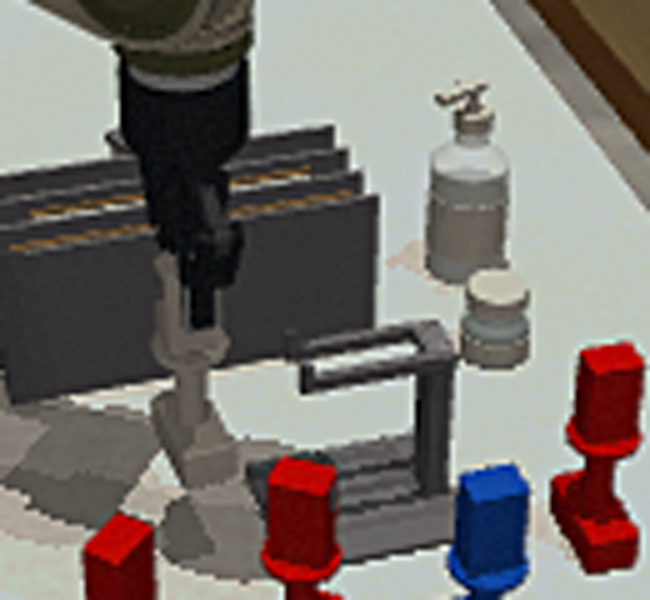

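Call:
{"method": "move_arm", "body": {
  "moves": [
    [0,0,-15,0],
    [0,0,-40,0],
    [0,0,-75,0],
    [0,0,-110,0],
    [0,0,-135,0],
    [0,0,-150,0],
    [-10,20,-150,-0.02],
    [-25,55,-150,-0.05],
    [-40,95,-150,-0.08],
    [-50,135,-150,-0.11],
    [-60,175,-150,-0.14],
    [-70,215,-150,-0.17],
    [-80,255,-150,-0.2],
    [-95,295,-150,-0.24],
    [-110,335,-150,-0.28],
    [-125,370,-150,-0.31],
    [-135,395,-150,-0.33],
    [-140,410,-150,-0.336],
    [-140,414,-150,-0.336],
    [-140,414,-150,-0.336]
  ]
}}

```text
time_s: 9.7
position: [0.5811, 0.213, 0.3302]
tool_rot: [[-0.89, -0.456, -0.0], [-0.456, 0.89, -0.0], [0.0, -0.0, -1.0]]
ft_force: [-0.2, 0.6, -1.7]
grip_width: 0.0255
```

Run:
```python
from mv import *
from ov import *
s=env.get_image("side");t=env.get_image("top")
view("side",s,170,80,130,130,5,1,[],"pics/s8.png")
view("top",t,120,130,150,110,5,2,[],"pics/t8.png")
to(.58,.213,.19,117.2)
```

```text
shift [  0.6   1.4 140.5] spin -0.0019 | now [0.5811 0.2121 0.3305] yang 117.09 q [   9.1   26.8   50.2   -0.   103.  -108. ] t 9.8 w 0.0251 ft [ 0.16 -0.08 -0.8 ]
```

View pics/s8.png

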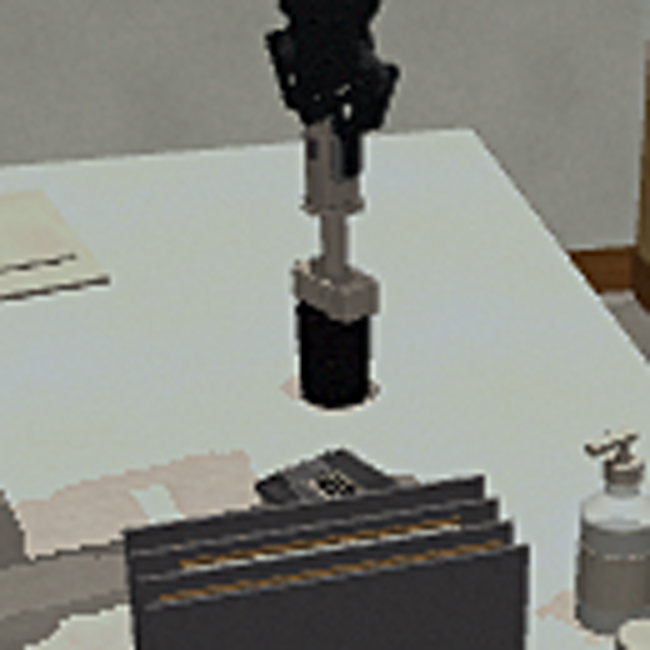

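View pics/t8.png

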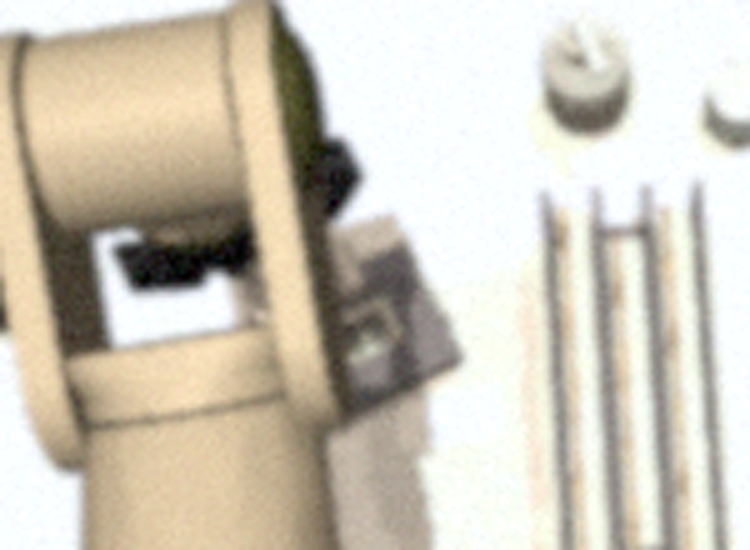

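Run:
```python
from mv import *
from ov import *
s=env.get_image("side").astype(float)
for _ in range(3): s+=env.get_image("side")
s/=4; np.save("s8.npy",s)
p=env.observe()['position'];a=np.radians(27.1)
for i,d in enumerate((0,-.005)):
    view("side",s,215,95,50,60,10,1,[('reader',(p[0]+d*np.cos(a),p[1]+d*np.sin(a),a,p[2]-.1096))],f"pics/o8{i}.png")
cv2.imwrite("pics/o8.png",cv2.resize(np.hstack([cv2.imread("pics/o80.png"),cv2.imread("pics/o81.png")]),(800,480)))
```

```text
(no output)
```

View pics/o8.png

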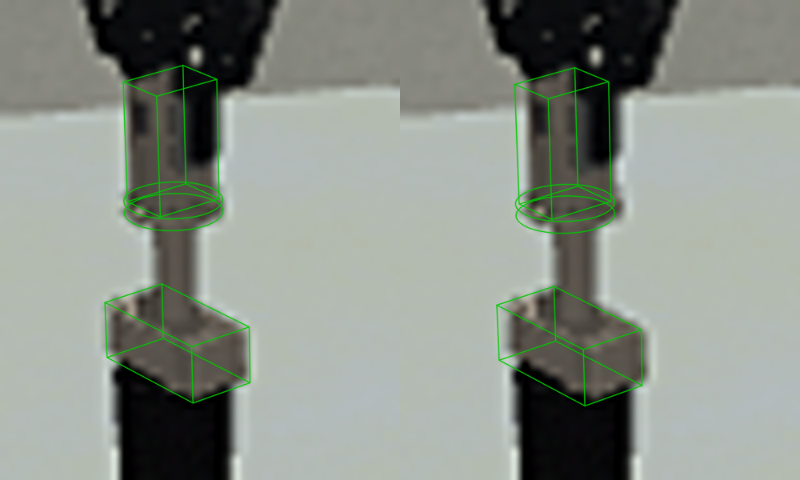

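Call:
{"method": "move_arm", "body": {
  "moves": [
    [0.5,1,15,0],
    [0.5,1,40,0],
    [0.5,1,70,0],
    [0.5,1,100,0],
    [0.5,1,120,0],
    [0.5,1,133,0],
    [0.5,1,140,0],
    [0.5,1,144,0],
    [0.5,1,144,0],
    [0.5,1,144,0]
  ]
}}

```text
time_s: 11.0
position: [0.5805, 0.2138, 0.1871]
tool_rot: [[-0.89, -0.457, 0.001], [-0.457, 0.89, 0.0], [-0.001, -0.0, -1.0]]
ft_force: [-0.4, 0.5, -1.2]
grip_width: 0.025
```

Run:
```python
from mv import *
from ov import *
s=env.get_image("side").astype(float);t=env.get_image("top").astype(float)
for _ in range(3): s+=env.get_image("side");t+=env.get_image("top")
s/=4;t/=4
p=env.observe()['position'];a=np.radians(27.1)
R=('reader',(p[0],p[1],a,p[2]-.1096));B=('box',(.5803,.2131,.474))
view("side",s,205,125,75,75,8,1,[R,B],"pics/s9.png")
view("side",s,205,125,75,75,8,1,[],"pics/s9n.png")
view("top",t,120,130,150,110,5,2,[],"pics/t9.png")
to(.58,.213,.1786,117.2)
```

```text
shift [ 0.6 -0.7  7.8] spin -0.0005 | now [0.5802 0.2139 0.1864] yang 117.17 q [   9.3   30.6   67.1    0.    82.4 -107.9] t 11.4 w 0.0254 ft [ 0.46  0.2  -1.58]
```

View pics/s9.png

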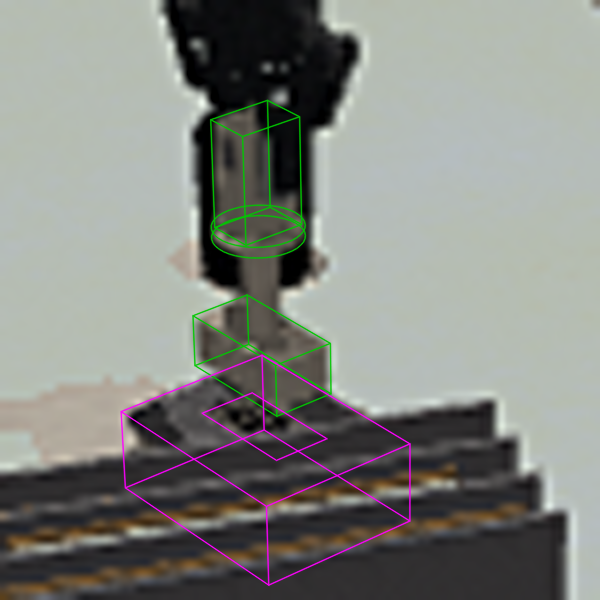

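View pics/s9n.png

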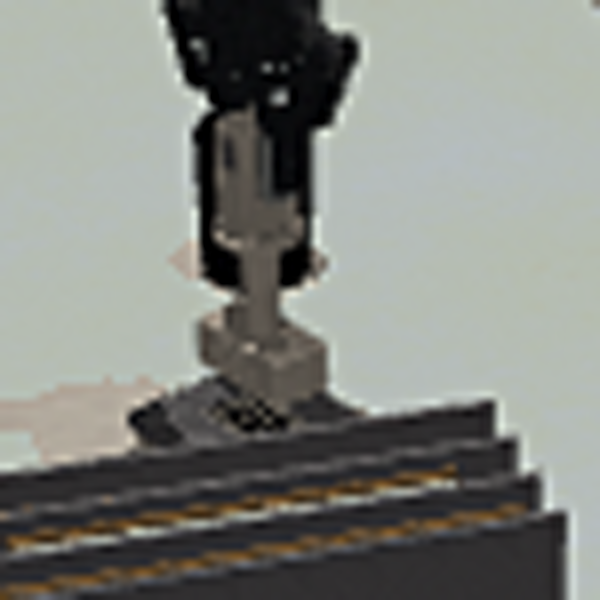

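View pics/t9.png

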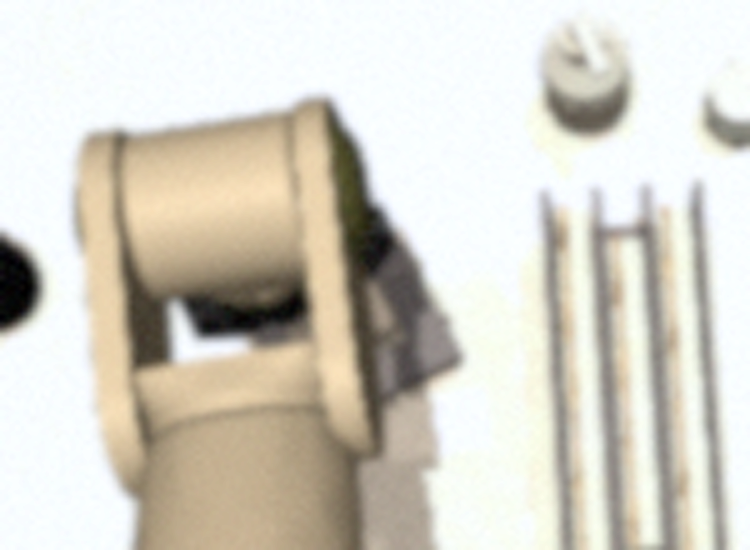

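Run:
```python
from ov import *
s=np.load("s8.npy")
view("side",s,215,165,50,30,14,1.5,[('box',(.5803,.2131,.474))],"pics/l1.png")
view("side",s,215,165,50,30,14,1.5,[],"pics/l0.png")
cv2.imwrite("pics/l.png",cv2.resize(np.vstack([cv2.imread("pics/l1.png"),cv2.imread("pics/l0.png")]),(500,600)))
```

```text
(no output)
```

View pics/l.png

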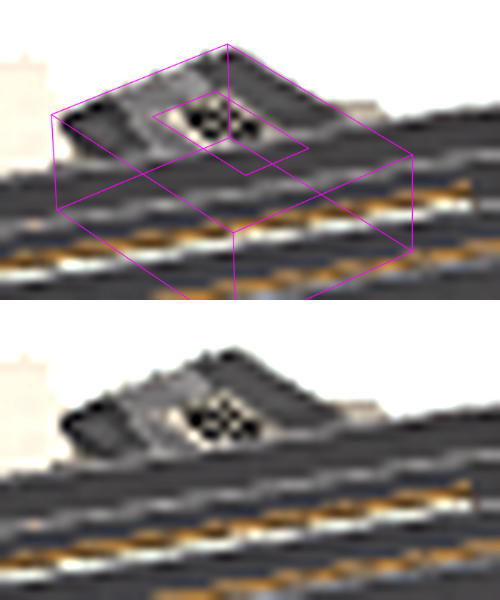

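Call:
{"method": "move_arm", "body": {
  "moves": [
    [0,-0.5,3,0],
    [0,-0.5,6,0],
    [0,-0.5,8,0],
    [0,-0.5,8,0],
    [0,-0.5,8,0],
    [0,-0.5,8,0],
    [0,-0.5,8,0],
    [0,-0.5,8,0],
    [0,-0.5,8,0],
    [0,-0.5,8,0]
  ]
}}

```text
time_s: 12.4
position: [0.5804, 0.2134, 0.1784]
tool_rot: [[-0.89, -0.457, 0.0], [-0.457, 0.89, -0.0], [-0.0, -0.0, -1.0]]
ft_force: [-0.8, 0.8, -1.8]
grip_width: 0.0255
```

Run:
```python
from mv import *
from ov import *
s=env.get_image("side")
p=env.observe()['position']
view("side",s,205,125,75,75,8,1,[('reader',(p[0],p[1],np.radians(27.1),p[2]-.1096))],"pics/s10.png")
to(.58,.213,.1786,117.2);print(env.observe()['qvel'])
```

```text
shift [ 0.6 -0.2 -0.3] spin -0.0005 | now [0.5804 0.2134 0.1783] yang 117.17 q [   9.2   30.9   67.8   -0.    81.3 -107.9] t 12.45 w 0.0255 ft [ 0.27 -0.32 -0.74]
[ 0.11378154 -0.00114914  0.06380095 -0.0523052  -0.02922196 -0.01551741]
```

View pics/s10.png

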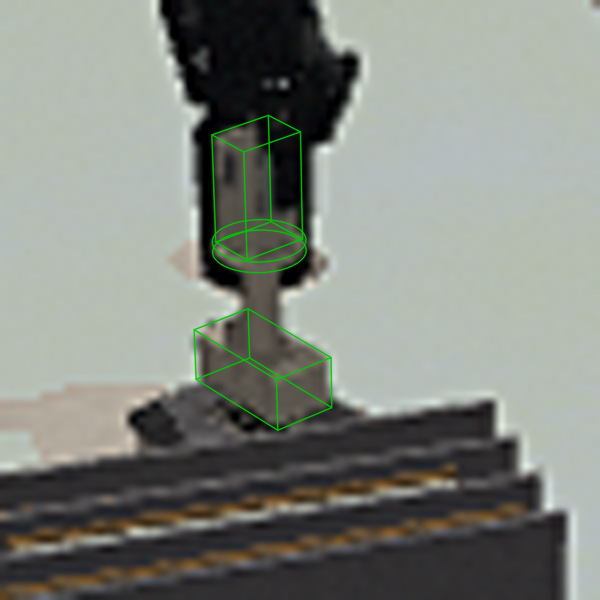

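The side view shows the reader upright over the label. The head spans about x 229–246 and y 164–178 px. The box hasn't moved.

```bash
python3 -c "
from rig import env
env.close_job()"
```

```text
the job is handed in; nothing more can be done
```

I gripped the white reader across its grip, lifted it 25 mm off the prongs and drew it out about 100 mm level. I then raised it and carried it over the sorter with its window about 9 cm above the sorter's top. It stopped over the label and I handed the job in at about 12.5 s, with the reader still held; no verdict was reported.

**Last checks:**
- **Position:** the TCP was within 1 mm of the label centre I measured from the top view. Its turn was within 0.1° of the label's angle.
- **Height and tilt:** the tool pointed straight down. By calculation, the window was about 20 mm above the label.
- **Grip:** the opening was 25.5 mm on the 26 mm grip, and the arm was still.
- **Box:** it stood where it was in the side view.

**Less certain:**
- **Top view:** the arm hid the reader at the end, so I checked its centring over the label only in the side view.
- **Image fit:** model outlines came out slightly larger than the images, and the two cameras disagreed by about 1 px. I put the sideways error at 3 to 4 mm, against the 12 mm allowed.

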